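# Uncouple the supply wagon's drawbar from the stall cart's tow ball and hold it up

## Robot

A 6-joint arm with a two-finger parallel gripper is mounted at the origin on the work surface. World frame = base frame: x ahead of the robot, y to its left, z up, the work surface at z = 0. Lengths are in mm, angles in rad, forces in N, time in s.
With the tool pointing down it reaches from about 400 to 925 mm from the base axis. Payload 12.5 kg.
Tool frame: the origin (TCP) lies midway between the tips of the shut fingers; the grasp point (between the pads) lies 19 mm behind it; z points along the fingers, y is the line along which they close (so a half turn about z gives the same grasp; the last joint's range is limited). The gripper opens to 95 mm and grips with 3 to 60 N. Pads are 20 mm wide; open, the fingers measure 119 mm over their backs; the gripper's body (75 mm by 180 mm) begins 59 mm behind the grasp point.
Start: joints at [-1.24, 0.491, 1.559, -0, 1.092, -0.106], TCP at [264.426, -566.327, 214.661] pointing down, gripper open.
Joint ranges: [-3.1, 3.1], [-0.84, 2.19], [0.05, 2.79], [-1.13, 4.28], [0.06, 2.93], [-2.69, 2.69]. Speed limits (rad/s): [2.22, 2.22, 2.79, 3.14, 3.14, 3.14].

## Interface

Orientations are given as [roll, pitch, yaw] about the fixed x, y, z axes, in that order (R = Rz(yaw) Ry(pitch) Rx(roll)).
In Python, from cell import * gives the robot as it stands.
- The arm moves only by the tool servo_tool, never from a script. Its argument "moves" is one flat list of numbers, 5 for each row, row after row: the shift along the world's x, y, z as a fraction of full scale, then the turn about the world's z as a fraction of full scale, then the opening, from 0 (shut) to 1 (fully open). A call has 1 to 12 rows; each row is the pose to reach, as a shift and turn from the pose commanded when the call began, turning the shorter way round; what a row does not reach only later rows make up. Full scale, the value 1, is 400 mm for a shift and 180 degrees for a turn. A row lasts 1/12 s, in which the tool goes at most 41.7 mm and 7.16 degrees, less where a joint would pass 70% of its speed; a pose out of reach is approached as far as the arm can. A call with a number of a shift or a turn outside -1 to 1 is refused whole. A call with a gripper value outside its range is refused whole. The fingers move at their own pace and stop on an object; the grip force is fixed at half the most. Time passes only in rows, so rows that repeat a pose let the fingers close. It gives the time, the measured TCP pose, the force, the opening and the grip force at its end, in the units of the state.
- state(): the state, without advancing time (a new reading comes with each control period).
- read_camera(name): name is "scene" or "top" or "wrist"; returns (picture, depth): 480x640x3 uint8, blue, green, red; 480x640 float32, mm along the optical axis (not along the pixel's ray), 0 where there is no reading.
- get_calibration(name): a dict with "K" (3x3 intrinsics, pixels), "k1" (the pictures are not rectified: a ray, as slopes to the right and down, at radius r is drawn at 1 + k1 r^2 times it, then the intrinsics apply), "R" (3x3) and "t" (3): a world point X has camera coordinates R X + t. Camera axes: x right, y down, z forward; pixel columns grow to the right and rows downward; lengths in mm; the calibration is good to about 2 mm. A picture is of the moment at which its call begins: read the wrist's pose just before it. get_calibration takes no time and is no camera call; for the wrist camera it gives the pose at the moment of the call.
- job_done(): hands the job in; it is judged then, once.
The state is a dict: "t": time; "joints": joint angles; "qvel": joint speeds; "tau": joint torques, N m; "eef_pos": TCP position; "tcp_rot": TCP orientation; "ft_force": force on the tool from outside, world axes, zero at the start; "moment": the same for the moment, N m; "opening": opening from 0.0 (shut) to 1.0 (fully open); "grip_force": force on a finger pad.
Only numpy, scipy, OpenCV 4.12 (cv2) and the standard library are available. Lean on these libraries where they do the work, as an engineer would, in place of code of your own. Each camera call takes 0.05 s, during which the arm holds its last target. There are 200 camera calls.

## Task

Uncouple the supply wagon from the tow ball on the counter: take the upright handle of the coupler's spring pull pin with a light grip, draw the pin sideways as far as it goes while the coupler still sits on the ball, then keep it drawn and lift the coupler up off the ball without wrenching it. Finish while still holding the drawbar raised and steady, with at least 30 mm of clear air between the top of the ball and the coupler's underside; do not let go of it or rest it on anything, and leave everything else on the counter where it is.

Things in the scene. Friction and masses are not known exactly. Their poses are not given: they have to be found in the camera images.
- ball_mount: Steel tow ball bolted to the counter, fixed. Origin on the counter under the ball's centre. Base plate 150 x 110 x 8 mm with four bolt heads, flange of radius 30 mm up to 22 mm high, neck 26 mm thick, ball 50 mm in diameter with its centre 70 mm and its top 95 mm above the counter.
- drawbar: Wagon's drawbar: 30 mm square aluminium tube with a dark steel ball coupler at its near end. Origin in the coupler, at the ball's centre when coupled (70 mm up). x points along it to its hinge (480 mm off, 78 mm up; away from the robot within 20 deg), y left across it, z up. It only swings up and down about the hinge, parallel to y. Level when coupled; 6 to 10 N lift it; falls back when let go.
- socket_mouth (a point): Centre of the coupler's open lower rim, on the ball's axis, 41 mm above the counter when coupled. The coupler is an upside-down steel cup, 72 mm in outer diameter, over the ball; its top is 103 mm above the counter. Frame as the drawbar's.
- ball_top (a point): Topmost point of the tow ball, 95 mm above the counter, fixed.
- latch (a joint): Travel of the spring pull pin in m along the drawbar's +y. 0: sprung home, the pin lies under the ball and the coupler cannot be lifted. 0.030: drawn right out, at its stop; the ball is free from 0.025. The spring pulls back with 3 N at 0, 10 N at 0.030; let go, the pin snaps home.
- latch_grip (a point): Middle of the pull pin's upright black plastic handle, 88 mm up when coupled, 20 mm along the drawbar's +x and 85 mm along its +y from the ball's axis (pin home). 18 mm thick (head 23), from 58 to 118 mm up; 40 mm free to the cup. Below it the pin and its 21 mm spring housing lie at 46 mm height. Strong enough to lift the drawbar by. Grip it with 20 to 40 N; far more cracks it.
- water_bottle: Loose clear water bottle, 60 mm in diameter, 170 mm tall, to the right of the ball. Origin under its middle. Leave it.
- jam_jar: Loose jam jar, 64 mm in diameter, 75 mm tall, to the left of the pull pin. Origin under its middle. Leave it.
- spanner: Loose spanner 170 mm long, lying in front of the ball. Leave it.
- cake: Loose round cake on a wooden board of 280 mm diameter, 66 mm high, at the left. Origin under its middle. Leave it.
- plate: Loose plate of 190 mm diameter, at the right. Leave it.
- cake_slice: Loose cake slice 200 mm long, lying crosswise at the left in front of the robot. Leave it.
- mug: Loose mug, 80 mm in diameter, 92 mm tall, at the right in front of the robot. Leave it.
There are look-alikes about, which are no part of the job. Of the things that look like the spanner, the larger one is meant.

How it is judged (in metres and radians):
On the way, in this order (a step that is already met when the one before it is completed fails the run):
1. the pull pin is drawn out sideways while the coupler still sits on the ball (value of joint latch above 0.024 m and height (world z) of socket_mouth below 0.05 m and contact force between the fingers and drawbar above 1 N), for 0.1 s.
2. the coupler is lifted clear of the ball (height (world z) of socket_mouth above 0.105 m), for 0.1 s.
At the end, for the whole second after the job is handed in: The fingers hold the drawbar still (under 0.06 rad/s) by its handle or coupler, the coupler's lower rim at least 122 mm above the counter (27 mm above the ball's top), touching neither ball nor clutter (height (world z) of socket_mouth above 0.122 m and contact force between the fingers and drawbar above 2 N and contact force between drawbar and ball_mount below 0.3 N and contact force between drawbar and water_bottle below 0.3 N and contact force between drawbar and jam_jar below 0.3 N and contact force between drawbar and spanner below 0.3 N and angular speed of drawbar below 0.06 rad/s); the arm keeps its last pose, push and grip.
It fails at once if the pull pin's handle or the drawbar is squeezed too hard (fingers' contact force over 110 N in all) (contact force between the fingers and drawbar above 110 N).
It fails at once if the coupler is wrenched or dropped against the ball (contact force over 45 N) (contact force between drawbar and ball_mount above 45 N).
It fails at once if something else on the counter is moved more than 25 mm (distance of any of water_bottle, jam_jar, spanner, cake, plate, cake_slice, mug from where it was at the start of the episode above 0.025 m).
It also fails if it takes over 38 s, if anything falls off the work surface, if the arm or the gripper's body presses on something with over 40 N, if the wrist force passes 120 N, or if a joint passes its speed limit or range.

## Working session

There is one attempt and no reset: what is moved stays moved. The work goes in short steps, Python scripts to look and compute and a tool call to move; the robot and the scene stay as the last step left them, time stands still between calls to the robot, and variables do not carry over. Pictures are saved under pics/ and viewed, at most 10 in all, crops included, and the job is handed in when it is done.

Besides the shell and the picture viewer there is one more tool, called after "Request:" by a JSON object that holds its "fn" and its "kwargs", one argument or row to a line. servo_tool: Moves the arm, as the interface text tells. Its arguments: {"type":"object","properties":{"moves":{"type":"array"}},"required":["moves"]}

```bash
mkdir -p pics; cat > h.py <<'E'
from cell import *
import numpy as np, cv2
def ray(c,u,v):
    K=np.array(c["K"]);x=(u-K[0,2])/K[0,0];y=(v-K[1,2])/K[1,1]
    a,b=x,y
    for _ in range(20):
        s=1+c["k1"]*(a*a+b*b);a,b=x/s,y/s
    return np.array([a,b,1.])
def onplane(c,u,v,z):
    R=np.array(c["R"]);t=np.array(c["t"]).ravel();o=-R.T@t;d=R.T@ray(c,u,v)
    return o+d*(z-o[2])/d[2]
def atdepth(c,u,v,D):
    R=np.array(c["R"]);t=np.array(c["t"]).ravel();return R.T@(ray(c,u,v)*D-t)
E
python3 - <<'E'
from h import *
s=state();print(s)
for n in("scene","top"):
    p,d=read_camera(n);c=get_calibration(n);cv2.imwrite(f"pics/{n}0.png",p);np.savez(f"{n}0.npz",p=p,d=d);print(n,c)
E
```

```text
{'t': 0.0, 'joints': array([-1.23960259e+00,  4.91514222e-01,  1.55946934e+00, -3.95964546e-05,
        1.09170143e+00, -1.05576067e-01]), 'qvel': array([-0.00074375, -0.00100633, -0.00070374,  0.00075817,  0.00029185,
        0.00088764]), 'tau': array([-1.37470306e-03, -6.12649655e+01, -2.58181626e+01,  6.91825664e-02,
        4.81887453e-02, -8.40079042e-05]), 'eef_pos': array([ 264.32589384, -566.07133054,  214.08306847]), 'tcp_rot': array([-3.14050270e+00, -8.01873615e-05,  4.36788032e-01]), 'ft_force': array([-0.1350162 , -0.4226235 ,  0.66418942]), 'moment': array([ 0.00119824,  0.03224181, -0.02879519]), 'grip_force': 0.0, 'opening': 1.0069960360031622}
scene {'K': array([[478.43025448,   0.        , 327.20347592],
       [  0.        , 478.43025448, 227.90488754],
       [  0.        ,   0.        ,   1.        ]]), 'k1': 0.003483540050423958, 'R': array([[ 0.35963134,  0.93296691,  0.01542881],
       [ 0.72227234, -0.26787011, -0.63762706],
       [-0.59075203,  0.24045448, -0.77019068]]), 't': array([-168.79313917, -288.25482169, 1733.73185336])}
top {'K': array([[587.823454  ,   0.        , 325.78493609],
       [  0.        , 587.823454  , 236.068011  ],
       [  0.        ,   0.        ,   1.        ]]), 'k1': 0.003478333481726485, 'R': array([[-2.09558000e-02, -9.99780358e-01,  2.99747182e-04],
       [-9.97033233e-01,  2.08760069e-02, -7.40872748e-02],
       [ 7.40647446e-02, -1.85141602e-03, -9.97251716e-01]]), 't': array([  32.44271168,  449.51039789, 1559.56106944])}
```

View pics/scene0.png

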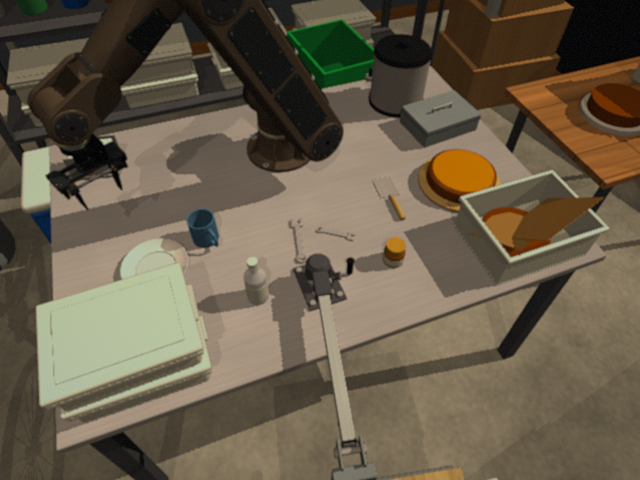

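View pics/top0.png

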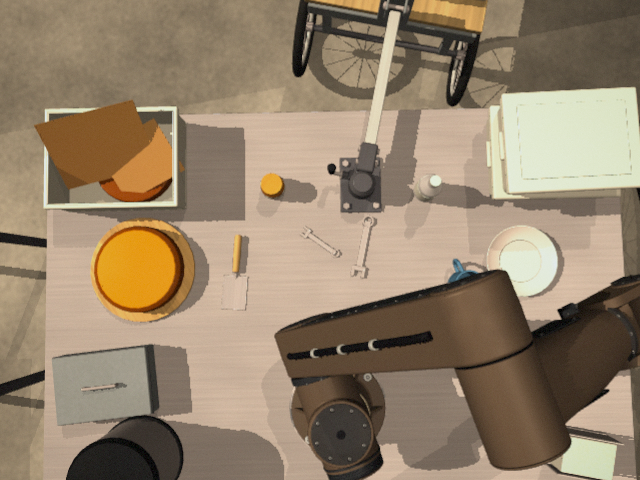

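The scene view shows the coupler at (320,268), the black handle at (350,266), the jar at (394,250), the bottle at (256,282) and the tube running to (348,440). In the top view the cup is at (361,183), the handle at (333,168), the jar at (272,185) and the bottle at (430,187).

Things that could be taken for the handle in the top view: the black knob at (333,168), the bolt heads at about (347,206) and (376,206), and the cup at (361,183). The black knob to the left of the cup fits the description. I'll check it in one close crop and measure it.

```bash
python3 - <<'E'
from h import *
P={}
for n,(u,v) in dict(scene=(335,268),top=(350,170)).items():
    z=np.load(f"{n}0.npz");p,d=z["p"],z["d"];P[n]=(p,d,get_calibration(n))
    w=cv2.resize(p[v-40:v+40,u-50:u+50],None,fx=4,fy=4,interpolation=cv2.INTER_CUBIC)
    P[n+"c"]=w
cv2.imwrite("pics/crop1.png",np.hstack([P["scenec"],P["topc"]]))
p,d,c=P["top"]
# tube axis: colour/depth points along the tube
T=[]
for v in range(60,140,8):
    pts=np.array([atdepth(c,u,v,d[v,u]) for u in range(355,400) if d[v,u]>0]);m=pts[(pts[:,2]>75)&(pts[:,2]<105)]
    if len(m): T.append(m.mean(0)); print(v,len(m),m.mean(0).round(1))
for nm,(u0,u1,v0,v1,lo,hi) in dict(handle=(322,344,155,182,95,130),cup=(340,385,165,206,93,115),jar=(255,292,168,202,60,90),bottle=(412,446,170,205,80,180)).items():
    pts=np.array([atdepth(c,u,v,d[v,u]) for v in range(v0,v1) for u in range(u0,u1) if d[v,u]>0]);m=pts[(pts[:,2]>lo)&(pts[:,2]<hi)]
    print(nm,len(m),m.mean(0).round(1),m.min(0).round(1),m.max(0).round(1))
E
```

```text
60 12 [ 901.6 -142.2   93.1]
68 11 [ 881.  -136.7   91.3]
76 12 [ 858.8 -133.1   93.8]
84 12 [ 837.8 -127.4   93.4]
92 12 [ 816.3 -124.1   94.4]
100 12 [ 795.3 -118.3   94.1]
108 12 [ 774.7 -115.3   92.6]
116 12 [ 752.9 -109.3   95.3]
124 12 [ 732.3 -106.3   94.1]
132 12 [ 711.1 -100.5   95.1]
handle 66 [615.5   6.5 117.3] [604.9  -3.8 107.3] [626.8  16.6 127.5]
cup 581 [585.5 -74.5 100.9] [ 547.6 -107.1   93. ] [625.4 -39.  110.9]
jar 371 [583.8 162.7  76. ] [556.2 136.1  61. ] [611.8 188.9  85.7]
bottle 474 [ 562.8 -238.9  127.8] [ 537.2 -273.5   80.3] [ 597.6 -215.   178.5]
```

View pics/crop1.png

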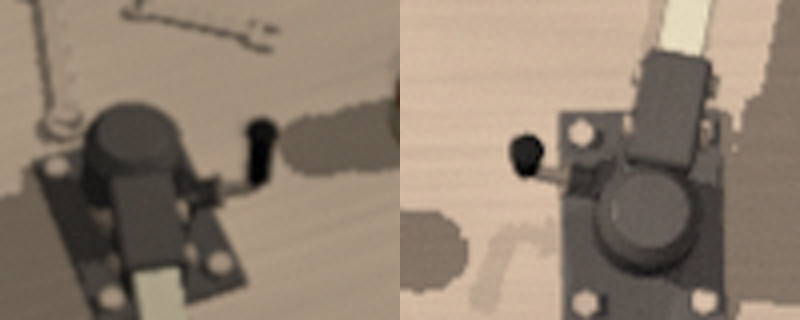

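The crop shows one black upright handle, at full-picture pixels of about (350,266) in the scene view and (332,168) in the top view. It stands on a pin beside the coupler. Its position agrees with the expected +20/+85 mm from the ball axis: measured (615.5, 6.5), predicted about (618, 6). The drawbar's heading is about -12.3°. I'll close the gripper along the drawbar's y, with the fingers partly open, and move to a hover above the handle.

Request:
{"fn": "servo_tool", "kwargs": {
  "moves": [0.03,0.05,0.06,-0.02,0.45,0.44,0.715,0.1,-0.207,0.45,0.44,0.715,0.1,-0.207,0.45,0.44,0.715,0.1,-0.207,0.45,0.44,0.715,0.1,-0.207,0.45,0.44,0.715,0.1,-0.207,0.45,0.44,0.715,0.1,-0.207,0.45,0.44,0.715,0.1,-0.207,0.45,0.44,0.715,0.1,-0.207,0.45,0.44,0.715,0.1,-0.207,0.45,0.44,0.715,0.1,-0.207,0.45]
}}

```text
t: 1.02
eef_pos: [440.9, -279.3, 254.6]
tcp_rot: [3.141, 0.0, -0.211]
ft_force: [-0.2, -0.5, 1.1]
opening: 0.451
grip_force: 0.0
```

Request:
{"fn": "servo_tool", "kwargs": {
  "moves": [0.44,0.716,0,0,0.45,0.44,0.716,0,0,0.45,0.44,0.716,0,0,0.45,0.44,0.716,0,0,0.45,0.44,0.716,0,0,0.45,0.44,0.716,0,0,0.45,0.44,0.716,0,0,0.45,0.44,0.716,0,0,0.45,0.44,0.716,0,0,0.45,0.44,0.716,0,0,0.45,0.44,0.716,0,0,0.45,0.44,0.716,0,0,0.45]
}}

```text
t: 2.02
eef_pos: [616.0, 4.3, 254.5]
tcp_rot: [3.141, 0.001, -0.215]
ft_force: [0.1, -0.3, 1.1]
opening: 0.453
grip_force: 0.0
```

```bash
python3 - <<'E'
from h import *
s=state();print({k:np.round(s[k],3) for k in("t","joints","eef_pos","tcp_rot","ft_force","opening")})
c=get_calibration("wrist");p,d=read_camera("wrist");cv2.imwrite("pics/w1.png",p)
pts=[(u,v,*atdepth(c,u,v,d[v,u])) for v in range(0,480,1) for u in range(0,640,1) if d[v,u]>0]
m=np.array(pts);q=m[(abs(m[:,2]-616)<35)&(abs(m[:,3]-6)<30)&(m[:,4]>95)&(m[:,4]<130)]
print(len(q), q.mean(0).round(1) if len(q) else "",q.min(0).round(1),q.max(0).round(1))
E
```

```text
{'t': np.float64(2.017), 'joints': array([-0.1  ,  0.443,  1.531, -0.   ,  1.169,  1.686]), 'eef_pos': array([615.959,   4.298, 254.511]), 'tcp_rot': array([ 3.141e+00,  1.000e-03, -2.150e-01]), 'ft_force': array([ 0.079, -0.317,  1.075]), 'opening': np.float64(0.453)}
494 [324.3 222.3 621.1   5.4 115.3] [312.  210.  609.   -5.6 107.6] [336.  234.  631.3  16.8 118.2]
```

View pics/w1.png

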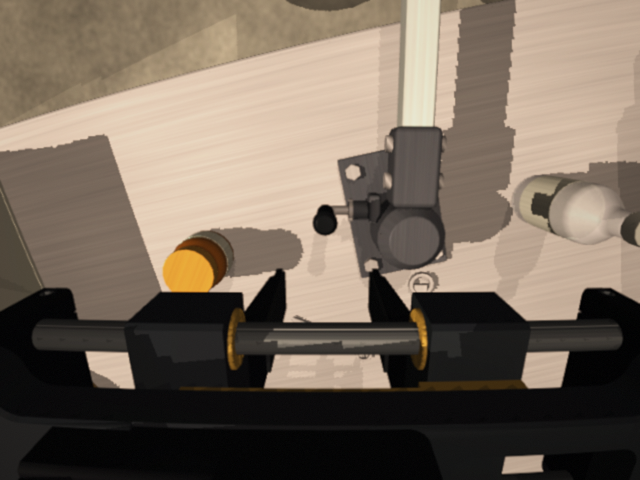

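The wrist view shows the handle at (324,222), between the fingers. The tube runs vertically in the image at u≈420, so the yaw is right. The measured handle position of (620, 5.5) agrees with the top view, so I'll descend.

Request:
{"fn": "servo_tool", "kwargs": {
  "moves": [0.007,0.004,-0.1,0,0.45,0.007,0.004,-0.2,0,0.45,0.007,0.004,-0.28,0,0.45,0.007,0.004,-0.34,0,0.45,0.007,0.004,-0.38,0,0.45,0.007,0.004,-0.41,0,0.45,0.007,0.004,-0.435,0,0.45,0.007,0.004,-0.45,0,0.45,0.007,0.004,-0.46,0,0.45,0.007,0.004,-0.46,0,0.45]
}}

```text
t: 2.9
eef_pos: [619.2, 7.5, 70.6]
tcp_rot: [3.142, -0.0, -0.214]
ft_force: [-0.5, 0.4, -0.6]
opening: 0.452
grip_force: 0.0
```

```bash
python3 - <<'E'
from h import *
s=state();print({k:np.round(s[k],3) for k in("t","eef_pos","ft_force","opening")})
p,d=read_camera("wrist");q,_=read_camera("scene")
cv2.imwrite("pics/w2.png",np.hstack([p[150:430,180:480],cv2.resize(q[230:300,300:400],(400,280),interpolation=cv2.INTER_CUBIC)]))
E
```

```text
{'t': np.float64(2.9), 'eef_pos': array([619.236,   7.451,  70.567]), 'ft_force': array([-0.527,  0.38 , -0.58 ]), 'opening': np.float64(0.452)}
```

View pics/w2.png

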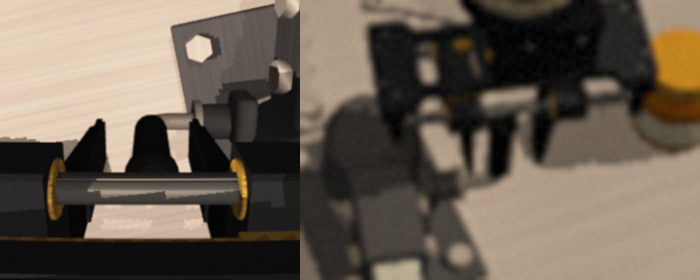

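The handle stands centred between the fingers, at about (330,310) in the wrist picture. I'll close on it.

Request:
{"fn": "servo_tool", "kwargs": {
  "moves": [0,0,0,0,0.3,0,0,0,0,0.2,0,0,0,0,0.1,0,0,0,0,0,0,0,0,0,0,0,0,0,0,0]
}}

```text
t: 3.5
eef_pos: [619.3, 7.4, 70.9]
tcp_rot: [3.141, -0.0, -0.214]
ft_force: [-0.4, -3.4, 3.2]
opening: 0.223
grip_force: 30.0
```

Request:
{"fn": "servo_tool", "kwargs": {
  "moves": [0.002,0.01,0,0,0,0.005,0.022,0,0,0,0.008,0.036,0,0,0,0.0105,0.048,0,0,0,0.0125,0.057,0,0,0,0.014,0.064,0,0,0,0.014,0.064,0,0,0,0.014,0.064,0,0,0]
}}

```text
t: 4.17
eef_pos: [624.8, 32.6, 70.9]
tcp_rot: [3.14, -0.0, -0.213]
ft_force: [-2.0, -9.2, 3.5]
opening: 0.218
grip_force: 30.0
```

Request:
{"fn": "servo_tool", "kwargs": {
  "moves": [0.0008,0.0035,0,0,0,0.0016,0.007,0,0,0,0.0016,0.007,0,0,0,0.0016,0.007,0,0,0]
}}

```text
t: 4.5
eef_pos: [625.3, 35.2, 70.8]
tcp_rot: [3.14, 0.0, -0.213]
ft_force: [-2.9, -9.7, 4.2]
opening: 0.227
grip_force: 30.0
```

Request:
{"fn": "servo_tool", "kwargs": {
  "moves": [0.0005,0.0025,0,0,0,0.0005,0.0025,0,0,0,0.0005,0.0025,0,0,0]
}}

```text
t: 4.75
eef_pos: [625.3, 35.3, 70.7]
tcp_rot: [3.139, 0.001, -0.213]
ft_force: [-4.4, -15.9, 3.5]
opening: 0.221
grip_force: 30.0
```

```bash
python3 - <<'E'
from h import *
s=state();print(np.round(s["ft_force"],2),s["eef_pos"])
q,d=read_camera("scene");p,_=read_camera("wrist")
cv2.imwrite("pics/w3.png",np.hstack([p[150:430,180:480],cv2.resize(q[230:300,300:400],(400,280),interpolation=cv2.INTER_CUBIC)]))
E
```

```text
[ -4.36 -15.85   3.5 ] [625.30294829  35.29603455  70.74932168]
```

View pics/w3.png

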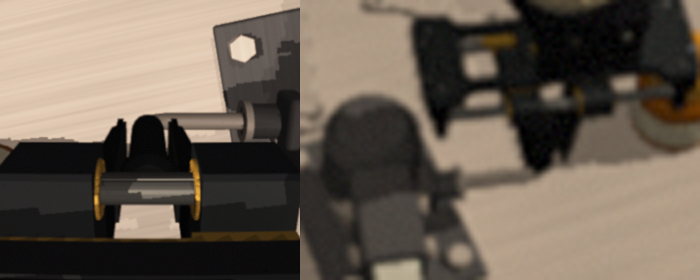

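The wrist view shows the pin rod exposed, and the force jumped from 10 to 16 N, so the pin is at its stop. I'll ease back about 0.6 mm and lift gently along the hinge arc.

Request:
{"fn": "servo_tool", "kwargs": {
  "moves": [-0.0003,-0.0015,0.002,0,0,-0.0003,-0.0015,0.006,0,0,0,-0.0015,0.011,0,0,0.0003,-0.0016,0.017,0,0,0.0005,-0.0017,0.023,0,0,0.001,-0.0018,0.03,0,0,0.0015,-0.0019,0.037,0,0,0.002,-0.002,0.044,0,0,0.0025,-0.0021,0.052,0,0,0.0028,-0.0021,0.0575,0,0]
}}

```text
t: 5.68
eef_pos: [626.9, 34.7, 92.7]
tcp_rot: [3.14, 0.0, -0.214]
ft_force: [4.2, -12.9, -9.4]
opening: 0.222
grip_force: 30.0
```

Request:
{"fn": "servo_tool", "kwargs": {
  "moves": [0.001,-0.0002,0.012,0,0,0.0025,-0.0005,0.028,0,0,0.0042,-0.0009,0.044,0,0,0.0062,-0.0014,0.062,0,0,0.0085,-0.0019,0.08,0,0,0.0112,-0.0025,0.098,0,0,0.0141,-0.0031,0.115,0,0,0.017,-0.0037,0.131,0,0,0.0202,-0.0044,0.147,0,0,0.0232,-0.0051,0.161,0,0,0.0256,-0.0057,0.172,0,0,0.0256,-0.0057,0.172,0,0]
}}

```text
t: 6.68
eef_pos: [639.6, 31.9, 162.3]
tcp_rot: [3.14, -0.005, -0.214]
ft_force: [15.2, -13.8, -14.7]
opening: 0.22
grip_force: 30.0
```

Request:
{"fn": "servo_tool", "kwargs": {
  "moves": [0,0,0,0,0,0,0,0,0,0,0,0,0,0,0,0,0,0,0,0,0,0,0,0,0,0,0,0,0,0]
}}

```text
t: 7.18
eef_pos: [639.2, 31.9, 161.3]
tcp_rot: [3.14, -0.004, -0.214]
ft_force: [15.8, -13.6, -14.6]
opening: 0.227
grip_force: 30.0
```

```bash
python3 - <<'E'
from h import *
s=state();print({k:np.round(s[k],3) for k in("t","eef_pos","ft_force","opening","grip_force")})
q,d=read_camera("scene");c=get_calibration("scene")
cv2.imwrite("pics/s4.png",cv2.resize(q[180:330,220:420],(800,600),interpolation=cv2.INTER_CUBIC))
# tube top height along the bar
for v in range(310,440,20):
    pts=np.array([atdepth(c,u,v,d[v,u]) for u in range(300,360) if d[v,u]>0]);b=pts[(pts[:,2]>85)&(pts[:,2]<200)]
    if len(b): print(v,len(b),b.mean(0).round(0),b[:,2].max().round(0))
E
```

```text
{'t': np.float64(7.183), 'eef_pos': array([639.22 ,  31.938, 161.301]), 'ft_force': array([ 15.778, -13.619, -14.571]), 'opening': np.float64(0.227), 'grip_force': np.float64(29.998)}
310 14 [ 762. -112.  152.] 156.0
330 14 [ 809. -123.  143.] 147.0
350 14 [ 855. -133.  134.] 138.0
370 14 [ 898. -142.  125.] 129.0
390 15 [ 939. -151.  116.] 120.0
410 15 [ 979. -159.  107.] 113.0
430 15 [1018. -168.  101.] 104.0
```

View pics/s4.png

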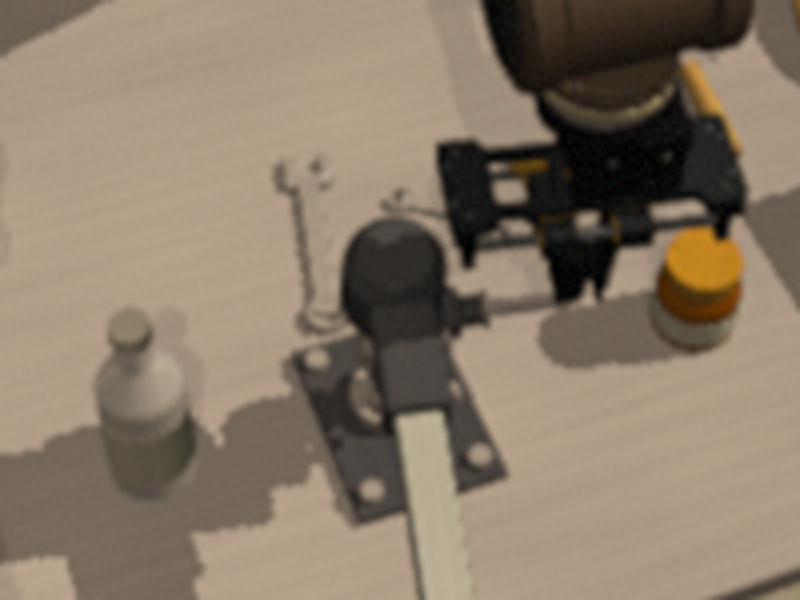

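The coupler is clear of the ball. The tube's slope of about 0.19 puts the rim at about 133 mm, and the jar, spanner and bottle are where they were. I'll relieve the pull towards the hinge a little and let it settle.

Request:
{"fn": "servo_tool", "kwargs": {
  "moves": [0.002,-0.0005,0.002,0,0,0.004,-0.001,0.005,0,0,0.006,-0.0013,0.007,0,0,0.006,-0.0013,0.007,0,0,0.006,-0.0013,0.007,0,0,0.006,-0.0013,0.007,0,0,0.006,-0.0013,0.007,0,0,0.006,-0.0013,0.007,0,0,0.006,-0.0013,0.007,0,0,0.006,-0.0013,0.007,0,0]
}}

```text
t: 8.07
eef_pos: [640.1, 31.8, 163.7]
tcp_rot: [3.139, -0.001, -0.214]
ft_force: [8.5, -13.0, -12.2]
opening: 0.222
grip_force: 30.0
```

```bash
python3 - <<'E'
from h import *
c=get_calibration("scene")
for i in range(2):
    s=state();print({k:np.round(s[k],2) for k in("t","eef_pos","ft_force","opening","grip_force")})
    q,d=read_camera("scene");Z=[]
    for v in range(310,431,10):
        pts=np.array([atdepth(c,u,v,d[v,u]) for u in range(300,360) if d[v,u]>0]);b=pts[(pts[:,2]>85)&(pts[:,2]<200)]
        if len(b): m=b.mean(0);Z.append((m[0]*.977-m[1]*.214,m[2]))
    k=np.polyfit(*np.array(Z).T,1)[0];a=np.arctan(-k);r=78+480*np.sin(a)-37*np.cos(a);print(k,"rim",r)
E
```

```text
{'t': np.float64(8.07), 'eef_pos': array([640.05,  31.78, 163.73]), 'ft_force': array([  8.52, -13.  , -12.23]), 'opening': np.float64(0.22), 'grip_force': np.float64(30.0)}
-0.2050675812826448 rim 138.18010122574893
{'t': np.float64(8.12), 'eef_pos': array([640.08,  31.75, 163.73]), 'ft_force': array([  8.21, -12.99, -12.58]), 'opening': np.float64(0.22), 'grip_force': np.float64(30.0)}
-0.20899389088188666 rim 139.97798263907893
```

The rim is at about 138 mm, which is 43 mm above the top of the ball. The arm is steady and the grip is 30 N, so I'm handing the job in.

```bash
python3 -c "
from cell import *
print(job_done())"
```

```text
the job is handed in; nothing more can be done
None
```

I drew the pull pin to its stop, lifted the coupler off the ball, and handed the job in with the drawbar held steady and the rim about 43 mm above the ball's top; the hand-in returned no verdict.

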